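# Find the blind hole in an oak slide frame with a locating pin

## Task

Take the brass locating pin out of the drilled beech block, set its tip lightly on the top edge of the oak slide frame held in the vise, and slide it along the middle of that edge until it drops into the one open hole, which you will have to find by feel. Then push the pin in until its head sits flush on the wood, upright, and let go of it. The frame is cracked, so press gently all the way, and leave the cover glass, the burnisher, the pincer and the jar of pins where they are.

Things in the scene. Friction and masses are not known exactly. Their poses are not given: they have to be found in the camera images.
- pin: Brass locating pin, 45 g, 34 mm long: a round knurled head 15 mm across and 20 mm tall on a shank 8 mm across and 14 mm long. The last 3.5 mm of the shank taper to a blunt tip 4 mm across. It starts upright in the middle hole of the beech block, its head resting on the block. Origin: middle of the blunt tip; z runs along the pin from tip to head, so the head spans z = 14 to 34 mm.
- tip (a point): The same point as the pin's origin: the middle of its blunt tip.
- block: Beech block 50 x 110 x 30 mm screwed to the bench, with three holes in a row along its y axis, 35 mm apart, 9 mm wide and 20 mm deep; the brass pin stands in the middle one, the others are empty. Origin: centre of its underside; z up.
- vise: Small cast-iron bench vise bolted to the bench; jaws 80 mm wide, jaw tops 112 mm above the bench, from x = -135 to +85 mm. It grips a cracked oak slide frame standing on edge. Origin: on the bench under the middle of the jaw gap; x from the screw handle (robot's side) to the fixed jaw, y along the jaws, z up. More than 25 N on the vise or on the frame, from any side, opens the crack.
- edge (a point): Point of the vise over its origin, 186 mm up, in the plane of the stained oak frame's level top edge; axes as the vise's. The frame is 178 mm long (y), 20 mm thick (x, centred on x = 0) and its top edge stands 74 mm clear of the jaws. It was slid in by hand: how far it sits to one side along y differs by some cm each time and is not measured. This point does not mark the hole.
- band_a (a point): One end of the stretch that holds the hole: on the edge's middle line at y = -28 mm from edge (fixed to the vise). The open blind hole, 9 mm across, 16 mm deep, nearly sharp-rimmed, has its centre on the middle line (x = 0) anywhere between band_a and band_b. Dark spots along that line are old holes plugged flush; they look much like the open one.
- band_b (a point): The other end of that stretch, at y = +28 mm from edge. The edge goes on level for at least 20 mm beyond both ends of the stretch.
- glass_plate: Glass cover plate 82 x 82 x 4 mm lying flat on the bench. Origin: centre of its underside.
- burnisher: Bronze burnishing tool lying on the bench, about 175 mm long along its x axis with a dark wooden handle 18 mm thick to -x. Origin: on the bench below the handle's front end.
- pincer: Steel slide-clip pincer lying flat, about 125 mm long along its x axis, 50 mm wide over the red handles, 13 mm tall. Origin: on the bench below the pivot.
- jar: Squat clear glass jar of slide pins with a brass lid, 76 mm across, 59 mm tall. Origin: centre of its underside.
There are look-alikes about, which are no part of the job. Of the things that look like the vise, the middle-sized one is meant.

How it is judged (in metres and radians):
On the way, in this order (a step that is already met when the one before it is completed fails the run):
1. the pin is lifted out of the block (height (world z) of tip above 0.05 m and contact force between the fingers and pin above 0.5 N), for 0.1 s.
2. the pin's tip is slid along the frame's top edge, touching it and not yet in the hole, for at least 0.15 s on end (contact force between pin and vise above 0.2 N and linear speed of pin above 0.0015 m/s and z of tip in the frame of edge between -0.0025 and 0.002 m), for 0.15 s.
3. the pin has dropped at least 5 mm into the hole (z of tip in the frame of edge between -0.02 and -0.005 m and x of tip in the frame of edge between -0.004 and 0.004 m and y of tip in the frame of edge between -0.04 and 0.04 m), for 0.1 s.
At the end, for the whole second after the job is handed in: The brass pin stands in the frame's open hole with its head down on the wood (tip 12.5 mm or more below the top edge, of 14 mm), within 0.12 rad of upright, at rest and let go; glass plate, burnisher, pincer and jar lie within 15 mm of where they were (z of tip in the frame of edge between -0.017 and -0.0125 m and x of tip in the frame of edge between -0.004 and 0.004 m and y of tip in the frame of edge between -0.04 and 0.04 m and angle between pin's own z axis and vertical below 0.12 rad and linear speed of pin below 0.01 m/s and distance of each of glass_plate, burnisher, pincer, jar from where it was at the start of the episode below 0.015 m); the robot touches nothing.
It fails at once if the cracked frame or the vise is pressed with more than 25 N (contact force between vise and anything else above 25 N).
It fails at once if a bystander is shifted by more than 15 mm (distance of any of glass_plate, burnisher, pincer, jar from where it was at the start of the episode above 0.015 m).
It also fails if it takes over 64 s, if anything falls off the work surface, if the arm or the gripper's body presses on something with over 40 N, if the wrist force passes 120 N, or if a joint passes its speed limit or range.

## Robot

A 7-joint arm with a two-finger parallel gripper is mounted at the origin on the work surface. World frame = base frame: x ahead of the robot, y to its left, z up, the work surface at z = 0. Lengths are in mm, angles in rad, forces in N, time in s.
With the tool pointing down it reaches from about 400 to 875 mm from the base axis. Payload 4.4 kg.
Tool frame: the origin (TCP) lies midway between the tips of the shut fingers; the grasp point (between the pads) lies ctrl.grip_depth behind it (ctrl.grip_depth is the distance from the TCP to the grasp point, in mm); z points along the fingers, y is the line along which they close (so a half turn about z gives the same grasp; the last joint's range is limited). The gripper opens to 85 mm and grips with 20 to 120 N. Pads are 22 mm wide; open, the fingers measure 114 mm over their backs; the gripper's body (76 mm by 85 mm) begins 54 mm behind the grasp point. The pads swing forward as they close: fully open they stand 13 mm farther back than shut.
Start: joints at [1.278, 0.628, 0.038, 1.517, -0.027, 0.996, -0.02], TCP at [146.187, -633.362, 210.813] pointing down, gripper open.
Joint ranges: [-3.06, 3.06], [-0.37, 2.12], [-1.25, 1.32], [0.18, 2.47], [-1.1, 4.24], [0.23, 1.98], [-2.94, 2.94]. Speed limits (rad/s): [2.57, 2.57, 3.14, 3.14, 3.14, 3.14, 3.14].

## Interface

Orientations are given as [roll, pitch, yaw] about the fixed x, y, z axes, in that order (R = Rz(yaw) Ry(pitch) Rx(roll)).
In Python, from cell import ctrl gives the robot as it stands.
- The arm moves only by the tool carry_out, never from a script. Its argument "deltas" is one flat list of numbers, 7 for each row, row after row: the turn, a rotation vector about the tool's x, y, z in degrees, then the shift along the tool's x, y, z in m, then the closure, from -1 (fully open) to 1 (shut). In form: [wx, wy, wz, dx, dy, dz, claw, wx, wy, wz, dx, dy, dz, claw, ...]. A call has 1 to 12 rows; each row shifts and turns the commanded pose from where the row before left it, along the tool's axes as they then stand; what a row does not reach is not made up. A row lasts 1/8 s, in which the tool goes at most 62.5 mm and 10.7 degrees, less where a joint would pass 70% of its speed; a pose out of reach is approached as far as the arm can. A call with a gripper value outside its range is refused whole. The fingers move at their own pace and stop on an object; the grip force is fixed at half the most. Time passes only in rows, so rows that do not move let the fingers close. It gives the time, the measured TCP pose, the force, the opening and the grip force at its end, in the units of the state.
- ctrl.read_state(): the state, without advancing time (a new reading comes with each control period).
- ctrl.get_image(name): name is "scene" or "top" or "wrist"; returns the picture (384x512x3 uint8, red, green, blue); there is no depth.
- ctrl.calibration(name): a dict with "mtx" (3x3 intrinsics, pixels), "R" (3x3) and "t" (3): a world point X has camera coordinates R X + t. Camera axes: x right, y down, z forward; pixel columns grow to the right and rows downward; lengths in mm; the calibration is good to about 2 mm. A picture is of the moment at which its call begins: read the wrist's pose just before it. calibration takes no time and is no camera call; for the wrist camera it gives the pose at the moment of the call.
- ctrl.finish_job(): hands the job in; it is judged then, once.
The state is a dict: "clock": time; "qpos": joint angles; "qd": joint speeds; "tau": joint torques, N m; "eef_pos": TCP position; "tool_rot": TCP orientation; "force": force on the tool from outside, world axes, zero at the start; "torque": the same for the moment, N m; "width": finger opening in mm; "gripper_force": force on a finger pad.
Only numpy, scipy, OpenCV 4.12 (cv2) and the standard library are available. Lean on these libraries where they do the work, as an engineer would, in place of code of your own. Each camera call takes 0.05 s, during which the arm holds its last target. There are 200 camera calls.

## Working session

There is one attempt and no reset: what is moved stays moved. The work goes in short steps, Python scripts to look and compute and a tool call to move; the robot and the scene stay as the last step left them, time stands still between calls to the robot, and variables do not carry over. Pictures are saved under pics/ and viewed, at most 10 in all, crops included, and the job is handed in when it is done.

Besides the shell and the picture viewer there is one more tool, called after ">>>" as name(argument=value, ...), one argument or row to a line, values as JSON. carry_out: Moves the arm, as the interface text tells. Its arguments: {"type":"object","properties":{"deltas":{"type":"array"}},"required":["deltas"]}

```bash
mkdir -p pics
python3 - <<'E'
from cell import ctrl
import cv2
s=ctrl.read_state();print(s, ctrl.grip_depth)
for n in("scene","top","wrist"):
    im=ctrl.get_image(n);cv2.imwrite(f"pics/{n}0.png",im[:,:,::-1]);c=ctrl.calibration(n);print(n,c)
E
```

```text
{'clock': 0.0, 'qpos': array([ 1.278194  ,  0.62934013,  0.03848758,  1.5183759 , -0.02699652,
        0.99628479, -0.02000665]), 'qd': array([ 0.00148401,  0.00063403, -0.0007818 ,  0.00070011,  0.00147382,
        0.00051624,  0.0005656 ]), 'tau': array([ 1.09202501e-03, -5.63396752e+01,  1.22686800e+00, -1.93445528e+01,
        1.11341823e-02,  1.04570048e-02,  1.51819285e-05]), 'eef_pos': array([ 146.01185702, -632.70826143,  209.89131966]), 'tool_rot': array([-3.13970448e+00,  5.44915493e-05,  2.26760532e-01]), 'force': array([1.10234771, 0.16173728, 0.47322575]), 'torque': array([ 0.02453364, -0.01023972, -0.00783097]), 'gripper_force': 0.0, 'width': 85.5068064919808} 18.700000000000003
scene {'mtx': array([[347.18835716,   0.        , 261.06717722],
       [  0.        , 347.18835716, 191.15121612],
       [  0.        ,   0.        ,   1.        ]]), 'R': array([[ 0.34979092,  0.93675428,  0.01173572],
       [ 0.55334725, -0.19648314, -0.80944499],
       [-0.75594519,  0.28963044, -0.58707842]]), 't': array([-180.35158548, -127.02766312, 1255.70257439])}
top {'mtx': array([[420.11769781,   0.        , 250.8046844 ],
       [  0.        , 420.11769781, 190.54928061],
       [  0.        ,   0.        ,   1.        ]]), 'R': array([[-0.02760218, -0.99954859,  0.01186356],
       [-0.98867886,  0.02554712, -0.14785618],
       [ 0.14748635, -0.01581041, -0.98893772]]), 't': array([  15.97121169,  467.01272911, 1194.32828114])}
wrist {'mtx': array([[264.37814021,   0.        , 253.47544577],
       [  0.        , 264.37814021, 198.66833892],
       [  0.        ,   0.        ,   1.        ]]), 'R': array([[ 0.22447496, -0.9744774 , -0.00218823],
       [-0.92096096, -0.21288009,  0.32636327],
       [-0.31849946, -0.07124511, -0.94524189]]), 't': array([-649.37863257,  -42.21091511,  381.7364833 ])}
```

View pics/scene0.png

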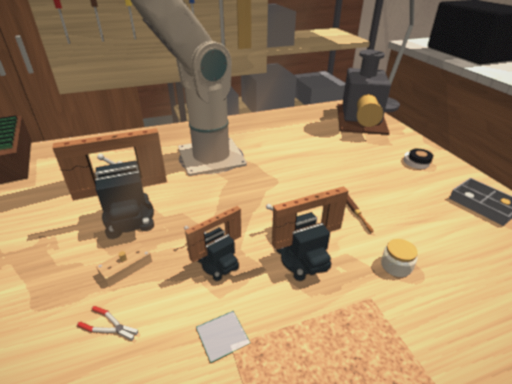

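View pics/top0.png

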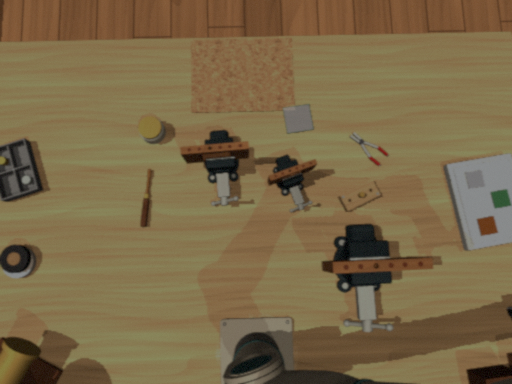

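Candidates:
- **Vise:** in the top picture, large at (365,265), middle-sized at (220,155), small at (290,175). By the description I choose (220,155).
- **Block:** the only one is at (360,196), with the pin in its middle hole.

I'll check both in one close crop.

```bash
cat > h.py <<'E'
import numpy as np, cv2
from cell import ctrl
def ray(n,u,v,c=None):
    c=c or ctrl.calibration(n);d=c["R"].T@np.linalg.inv(c["mtx"])@[u,v,1];return -c["R"].T@c["t"],d
def onz(n,u,v,z,c=None):
    o,d=ray(n,u,v,c);return o+d*(z-o[2])/d[2]
def proj(n,X,c=None):
    c=c or ctrl.calibration(n);p=c["mtx"]@(c["R"]@np.asarray(X,float)+c["t"]);return p[:2]/p[2]
E
python3 - <<'E'
from h import *
a=cv2.imread("pics/top0.png")
A=cv2.resize(a[120:220,170:270],None,fx=4,fy=4,interpolation=cv2.INTER_CUBIC)
B=cv2.resize(a[165:225,330:400],(400,343),interpolation=cv2.INTER_CUBIC)
C=np.zeros((400,800,3),np.uint8);C[:,:400]=A;C[:343,400:]=B
cv2.imwrite("pics/c1.png",C)
for uv in((182,155),(249,150),(215,152)):print(onz("top",*uv,186))
for uv in((360,196),(340,203),(380,188)):print(onz("top",*uv,30))
E
```

```text
[542.30667584 181.39607413 186.        ]
[551.30597509   7.65308419 186.        ]
[548.15917167  95.96209811 186.        ]
[ 443.47309119 -317.07375527   30.        ]
[ 424.32607118 -256.91980385   30.        ]
[ 465.71759601 -377.81623978   30.        ]
```

View pics/c1.png

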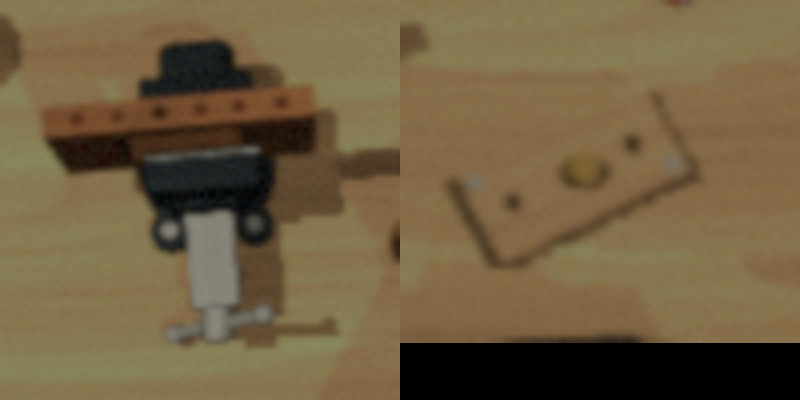

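>>> carry_out(
  deltas=[0,0,10,0,0,0,-1,0,0,0,0.05,0.0026,0,-1,0,0,0,0.05,0.0026,0,-1,0,0,0,0.05,0.0026,0,-1,0,0,0,0.05,0.0026,0,-1,0,0,0,0.05,0.0026,0,-1,0,0,0,0.045,0.0026,0,-1,0,0,0,0.0028,-0.054,0,-1,0,0,0,0.0028,-0.054,0,-1,0,0,0,0.0028,-0.054,0,-1,0,0,0,0.0028,-0.054,0,-1,0,0,0,0.0028,-0.054,0,-1],
)

```text
clock: 1.65
eef_pos: [441.3, -361.2, 210.7]
tool_rot: [-3.141, -0.0, 0.052]
force: [0.7, 0.3, 1.3]
width: 85.2
gripper_force: 0.0
```

>>> carry_out(
  deltas=[0,0,0,0.0024,-0.045,0,-1,0,0,0,0,0,0,-1],
)

```text
clock: 1.9
eef_pos: [442.1, -313.6, 210.8]
tool_rot: [-3.139, 0.0, 0.058]
force: [-0.5, -1.0, 0.8]
width: 85.4
gripper_force: 0.0
```

Run:
```python
from h import *
for i in range(1):
    s=ctrl.read_state();c=ctrl.calibration("wrist")
    im=ctrl.get_image("wrist")[:,:,::-1]
cv2.imwrite("pics/w1.png",im)
import pickle;pickle.dump(c,open("w1.pkl","wb"))
print(s["eef_pos"],s["tool_rot"],s["force"],s["clock"],-c["R"].T@c["t"])
print(proj("wrist",[443,-318,50],c))
```

```text
[ 442.09704016 -313.59667385  210.79244333] [-3.13868772e+00  2.96325623e-04  5.82773639e-02] [-0.54498759 -0.98395558  0.78645345] 1.9 [ 526.54808835 -309.61218213  373.86073689]
[257.21522694 177.64013502]
```

View pics/w1.png

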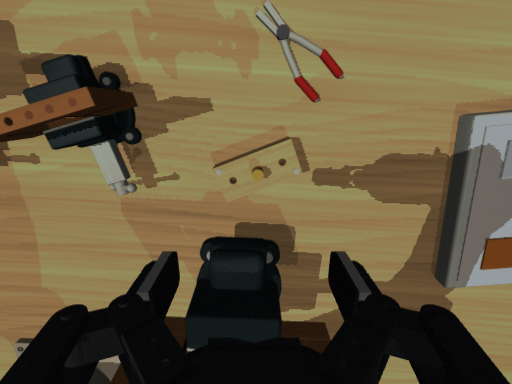

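Run:
```python
from h import *
import pickle
c=pickle.load(open("w1.pkl","rb"))
for n,cc,h1,h2,p in(("top",None,(349.6,200.2),(370.6,190),(362.4,193.9)),("wrist",c,(233,180),(282,162),(257,173))):
    a=onz(n,*h1,30,cc);b=onz(n,*h2,30,cc);print(n,a,b,(a+b)/2,np.linalg.norm(a-b),onz(n,*p,50,cc))
# subpixel brass head
w=cv2.imread("pics/w1.png");t=cv2.imread("pics/top0.png")
for n,im,cc,(x0,y0,x1,y1) in(("wrist",w,c,(235,155,275,195)),("top",t,None,(350,182,375,206))):
    h=cv2.cvtColor(im[y0:y1,x0:x1],cv2.COLOR_BGR2HSV).astype(int)
    s=h[...,1]; m=(s>np.percentile(s,50)+50)
    k,l,st,ce=cv2.connectedComponentsWithStats(m.astype(np.uint8));i=1+np.argmax(st[1:,4]);print(n,st[i],ce[i]+[x0,y0],onz(n,*(ce[i]+[x0,y0]),45,cc))
for z in(100,180,200):print(z,onz("top",365,226,z),onz("top",385,240,z),onz("top",433,263,z),onz("wrist",240,238,z,c))
```

```text
top [ 431.84787952 -285.64428259   30.        ] [ 460.47811978 -349.5818329    30.        ] [ 446.16299965 -317.61305775   30.        ] 70.05498552520432 [ 446.8353473  -318.87118633   50.        ]
wrist [ 432.66793269 -286.2399244    30.        ] [ 460.85408551 -349.67411311   30.        ] [ 446.7610091  -317.95701876   30.        ] 69.41437537238826 [ 448.96426397 -317.35623237   50.        ]
wrist [18 12 10  5 24] [257.  168.5] [ 453.58791457 -317.11292292   45.        ]Traceback (most recent call last):
  File "<stdin>", line 11, in <module>
    return _wrapfunc(a, 'argmax', axis=axis, out=out, **kwds)
    return bound(*args, **kwds)
ValueError: attempt to get argmax of an empty sequence
```

Run:
```python
from h import *
import pickle
c=pickle.load(open("w1.pkl","rb"))
for z in(0,60,100,180):print(z,onz("top",365,226,z),onz("top",433,263,z),onz("wrist",240,238,z,c))
```

```text
0 [ 356.84138577 -334.41128702    0.        ] [ 242.69132094 -528.06208059    0.        ] [ 330.63154134 -298.30957278    0.        ]
60 [ 353.44186617 -317.2592694    60.        ] [ 244.77110298 -501.61465774   60.        ] [ 362.07371128 -300.12350106   60.        ]
100 [ 351.17551978 -305.82459099  100.        ] [ 246.15762434 -483.98304251  100.        ] [ 383.0351579  -301.33278657  100.        ]
180 [ 346.64282698 -282.95523417  180.        ] [ 248.93066706 -448.71981204  180.        ] [ 424.95805114 -303.7513576   180.        ]
```

>>> carry_out(
  deltas=[0,0,0,0.0042,0.0044,0.04,-1,0,0,0,0,0,0.05,-1,0,0,0,0,0,0.05,-1,0,0,0,0,0,0,-1,0,0,0,0,0,0,-1],
)

```text
clock: 2.58
eef_pos: [446.6, -324.0, 72.0]
tool_rot: [3.14, -0.001, 0.051]
force: [0.5, -0.4, 0.4]
width: 85.6
gripper_force: 0.0
```

Run:
```python
from h import *
P=[]
for i in range(1):
    s=ctrl.read_state();c=ctrl.calibration("wrist")
    im=ctrl.get_image("wrist")[:,:,::-1]
print(s["eef_pos"],s["tool_rot"],s["force"])
u,v=proj("wrist",[446.5,-317.8,50],c);print(u,v,proj("wrist",[446.5,-317.8,30],c))
u,v=int(u),int(v)
cr=im[v-60:v+60,u-80:u+80];print(u-80,v-60)
cv2.imwrite("pics/w2.png",cv2.resize(cr,None,fx=5,fy=5,interpolation=cv2.INTER_CUBIC))
import pickle;pickle.dump(c,open("w2.pkl","wb"))
```

```text
[ 446.59498244 -324.00473427   72.01428493] [ 3.13985056e+00 -1.40440508e-03  5.09398789e-02] [ 0.51346363 -0.41876344  0.42129146]
244.9323756867507 223.80847673461366 [245.6377738  213.89551042]
164 163
```

View pics/w2.png

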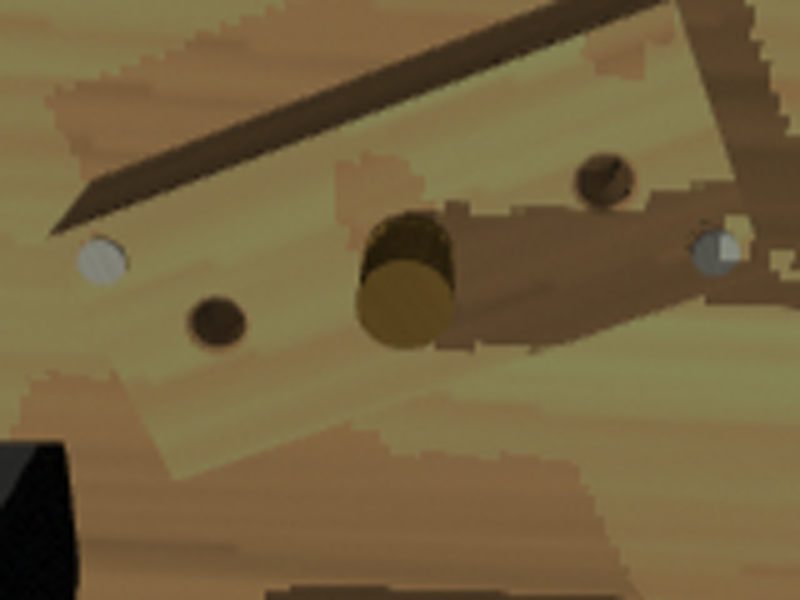

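>>> carry_out(
  deltas=[0,0,0,0.0002,-0.0062,0,-1,0,0,0,0,0,0.02,-1,0,0,0,0,0,0.0185,-1,0,0,0,0,0,0,-1,0,0,0,0,0,0,-1],
)

```text
clock: 3.25
eef_pos: [446.6, -316.4, 33.6]
tool_rot: [3.14, -0.002, 0.052]
force: [0.7, -0.1, -0.1]
width: 85.5
gripper_force: 0.0
```

Run:
```python
from h import *
for i in range(5):
    s=ctrl.read_state();print(s["eef_pos"],s["tool_rot"],s["force"]);ctrl.get_image("wrist")
```

```text
[ 446.63533217 -316.3708299    33.5798272 ] [ 3.14045759e+00 -1.66153240e-03  5.24620749e-02] [ 0.74382058 -0.0904553  -0.07745779]
[ 446.67632806 -316.47356307   33.58946441] [ 3.14033568e+00 -1.83049633e-03  5.23584446e-02] [-0.40559478 -0.42199203 -0.35149507]
[ 446.58363206 -316.45829025   33.49164701] [ 3.14041540e+00 -1.70687847e-03  5.23257814e-02] [-0.3399543  -0.77053019  0.01951636]
[ 446.45057081 -316.42791267   33.32974865] [ 3.14057675e+00 -1.46656023e-03  5.22873260e-02] [ 0.01856364  0.48820483 -0.1668796 ]
[ 446.33527597 -316.38886914   33.17105024] [ 3.14071654e+00 -1.23443280e-03  5.22788168e-02] [-0.7140575   0.52019864 -0.30128194]
```

>>> carry_out(
  deltas=[0,0,0,0,0.0014,0,-1,0,0,0,0,0,0,0.3,0,0,0,0,0,0,0.5,0,0,0,0,0,0,1,0,0,0,0,0,0,1,0,0,0,0,0,0,1,0,0,0,0,0,0,1],
)

```text
clock: 4.38
eef_pos: [445.9, -317.4, 32.3]
tool_rot: [-3.142, -0.0, 0.052]
force: [-0.7, -0.1, 0.2]
width: -0.2
gripper_force: 0.0
```

Run:
```python
from h import *
s=ctrl.read_state();print(s["width"],s["gripper_force"],s["eef_pos"],s["tool_rot"],s["force"])
im=ctrl.get_image("wrist")[:,:,::-1]
cv2.imwrite("pics/w3.png",cv2.resize(im[150:350,130:380],None,fx=3,fy=3,interpolation=cv2.INTER_CUBIC))
```

```text
-0.2124513299693707 0.0 [ 445.91144933 -317.44723797   32.29896594] [-3.14155931e+00 -8.47040833e-06  5.22699744e-02] [-0.73934872 -0.09754206  0.23964082]
```

View pics/w3.png

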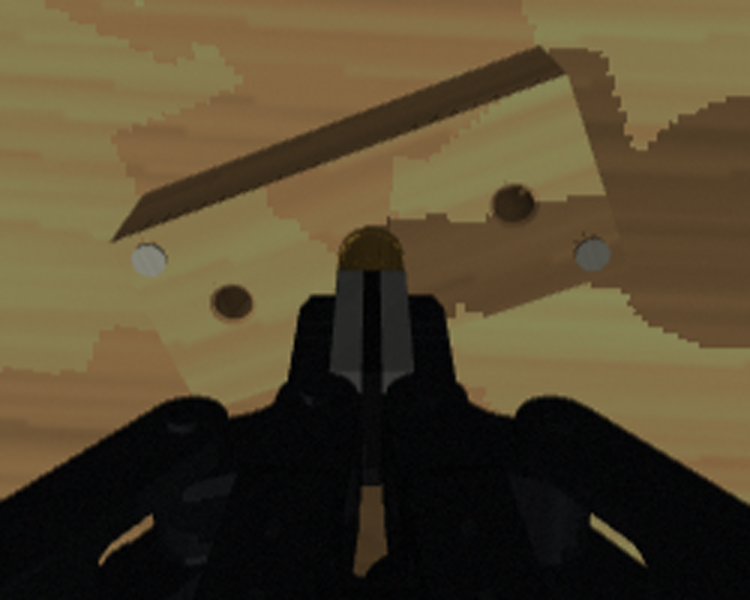

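Run:
```python
from h import *
c=ctrl.calibration("wrist")
f=lambda X:(proj("wrist",X,c)-[130,150])*3
for X in([445.9,-317.4,32.3],[446.5,-317.8,50],[446.5,-317.8,30],[445.9,-317.4,51],[456.9,-317.4,51],[456.9,-317.4,32],[456.9,-317.4,72]):print(X,f(X))
print(-c["R"].T@c["t"])
```

```text
[445.9, -317.4, 32.3] [368.78722357 262.11671756]
[446.5, -317.8, 50] [370.62673142 299.20743595]
[446.5, -317.8, 30] [370.67098913 255.26157946]
[445.9, -317.4, 51] [368.54272073 304.13391247]
[456.9, -317.4, 51] [371.31856857 256.35453958]
[456.9, -317.4, 32] [371.29223345 217.6815661 ]
[456.9, -317.4, 72] [371.35550067 310.58911954]
[ 530.2956549  -313.51810542  195.40957911]
```

The pads shut above the head: the picture shows the finger tips about 20 mm higher than the TCP figure suggests. I'll feel for the head top with the shut fingers to learn where the tips really are.

>>> carry_out(
  deltas=[0,0,0,0,0,0.001,1,0,0,0,0,0,0.001,1],
)

```text
clock: 4.68
eef_pos: [445.9, -317.5, 30.2]
tool_rot: [-3.142, 0.0, 0.052]
force: [0.2, -0.7, 0.0]
width: 0.2
gripper_force: 0.0
```

>>> carry_out(
  deltas=[0,0,0,0,0,0.001,1,0,0,0,0,0,0.001,1],
)

```text
clock: 4.92
eef_pos: [446.1, -317.7, 29.4]
tool_rot: [3.141, -0.001, 0.052]
force: [-2.4, 2.7, 17.7]
width: -0.2
gripper_force: 8.9
```

>>> carry_out(
  deltas=[0,0,0,0,0,0.001,1,0,0,0,0,0,0,1],
)

```text
clock: 5.18
eef_pos: [446.2, -317.7, 29.4]
tool_rot: [3.141, -0.001, 0.052]
force: [-4.0, 2.8, 20.0]
width: 0.2
gripper_force: 9.7
```

>>> carry_out(
  deltas=[0,0,0,0,0,-0.025,1,0,0,0,0,0,0,-1,0,0,0,0,0,0,-1,0,0,0,0,0,0,-1,0,0,0,0,0,0,-1,0,0,0,0,0,0,-1,0,0,0,0.0005,0,0.02,-1,0,0,0,0,0,0.018,-1,0,0,0,0,0,0,-1,0,0,0,0,0,0,-1],
)

```text
clock: 6.42
eef_pos: [446.4, -317.6, 14.4]
tool_rot: [3.142, 0.0, 0.052]
force: [0.1, -0.5, 0.9]
width: 85.7
gripper_force: 0.0
```

>>> carry_out(
  deltas=[0,0,0,0,0,0,0.5,0,0,0,0,0,0,1,0,0,0,0,0,0,1,0,0,0,0,0,0,1,0,0,0,0,0,0,1,0,0,0,0,0,0,1],
)

```text
clock: 7.18
eef_pos: [446.5, -317.6, 14.7]
tool_rot: [3.141, -0.0, 0.052]
force: [-1.0, -0.0, 4.8]
width: 12.3
gripper_force: 58.6
```

>>> carry_out(
  deltas=[0,0,0,0,0,-0.005,1,0,0,0,0,0,-0.01,1,0,0,0,0,0,-0.015,1,0,0,0,0,0,-0.03,1,0,0,0,0,0,-0.04,1,0,0,0,0,0,-0.04,1,0,0,0,0,0,-0.04,1,0,0,0,0,0,-0.04,1,0,0,0,0,0,0,1],
)

```text
clock: 8.3
eef_pos: [448.2, -318.8, 238.5]
tool_rot: [3.137, -0.007, 0.052]
force: [0.5, 0.2, -1.6]
width: 11.9
gripper_force: 58.5
```

Run:
```python
from h import *
import pickle
s=ctrl.read_state();c=ctrl.calibration("wrist");print(s["eef_pos"],s["tool_rot"],s["width"],s["gripper_force"],s["force"])
im=ctrl.get_image("wrist")[:,:,::-1];cv2.imwrite("pics/w4.png",im);pickle.dump(c,open("w4.pkl","wb"))
t=ctrl.get_image("top")[:,:,::-1];cv2.imwrite("pics/t4.png",t)
V=np.zeros((600,800,3),np.uint8)
V[:,:]=cv2.resize(im[180:300,170:330],(800,600),interpolation=cv2.INTER_CUBIC)
cv2.imwrite("pics/w4c.png",V)
p=s["eef_pos"]
for k in(1.5,15.5,35.5):print((proj("wrist",p+[0,0,k],c)-[170,180])*5)
# frame midline: use spots and ends, top cam z=186 ; jaw centre z=112
f=lambda x,y:(170+x/4,120+y/4)
S=np.array([onz("top",*f(*q),186) for q in((76,118),(116,115),(160,112),(200,109),(239,105),(280,102),(45,122),(314,102))]);print(S[:,:2].round(1))
print(np.polyfit(S[:,1],S[:,0],1))
for q in((145,156),(262,150),(142,183),(268,180)):print(onz("top",*f(*q),112)[:2])
print(onz("top",*f(215,320),90)[:2],onz("top",*f(212,210),100)[:2])
```

```text
[ 448.17621694 -318.78338726  238.48641882] [ 3.13699285 -0.00653525  0.05208364] 11.90370280214151 58.52885663509369 [ 0.49554017  0.19509309 -1.58743164]
[415.21540265 291.99827015]
[415.4723591  343.25218468]
[415.919271   432.39563385]
[[556.5 163.2]
 [557.8 137.3]
 [559.1 108.8]
 [560.5  82.8]
 [562.5  57.4]
 [563.9  30.7]
 [554.3 183.3]
 [563.3   8.6]]
[-5.38712025e-02  5.64951017e+02]
[547.13641032 125.51733733]
[549.36980638  44.55609541]
[528.13816667 127.81160873]
[528.06948869  40.88547743]
[434.39784462  80.30942163] [510.30229298  80.50456244]
```

View pics/w4c.png

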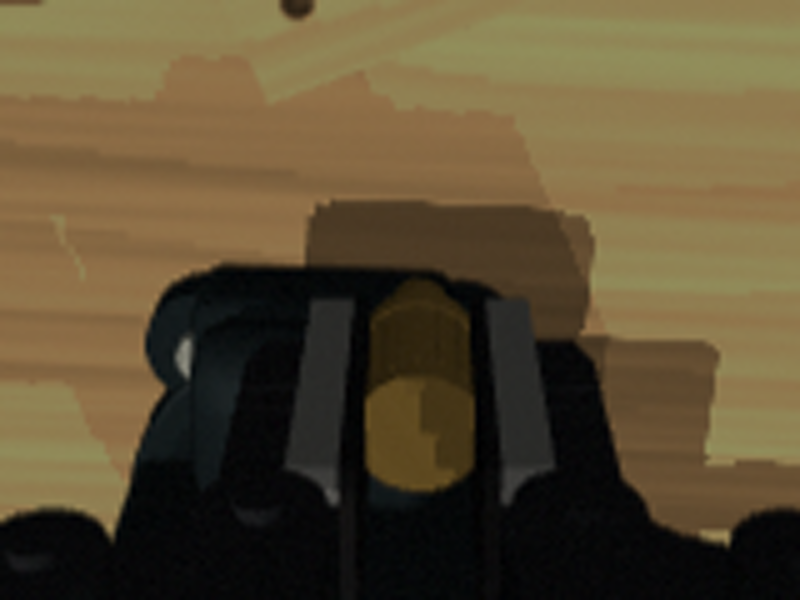

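>>> carry_out(
  deltas=[0,0,0,0.0133,-0.0437,0,1,0,0,0,0.0133,-0.0437,0,1,0,0,0,0.0133,-0.0437,0,1,0,0,0,0.0133,-0.0437,0,1,0,0,0,0.0133,-0.0437,0,1,0,0,0,0.0133,-0.0437,0,1,0,0,0,0.0133,-0.0437,0,1,0,0,0,0.0133,-0.0437,0,1,0,0,0,0.0133,-0.0437,0,1,0,0,0,0.0133,-0.0437,0,1,0,0,0,0,0,0,1,0,0,0,0,0,0,1],
)

```text
clock: 9.9
eef_pos: [555.4, 124.9, 233.0]
tool_rot: [3.14, 0.003, 0.052]
force: [-0.3, -0.7, -0.5]
width: 12.3
gripper_force: 58.6
```

Run:
```python
from h import *
import pickle
s=ctrl.read_state();c=ctrl.calibration("wrist");print(s["eef_pos"],s["tool_rot"],s["width"],s["force"],s["clock"])
im=ctrl.get_image("wrist")[:,:,::-1];cv2.imwrite("pics/w5.png",im);pickle.dump(c,open("w5.pkl","wb"))
cr=im[180:330,130:330];cv2.imwrite("pics/w5c.png",cv2.resize(cr,(800,600),interpolation=cv2.INTER_CUBIC))
p=s["eef_pos"]
for k in(1.5,35.5):print((proj("wrist",p+[0,0,k],c)-[130,180])*4)
for y in (124,109,83,57):print(y,(proj("wrist",[564.95-.0539*y,y,186],c)-[130,180])*4)
```

```text
[555.35726252 124.88219294 233.04738292] [3.14004804e+00 2.88349789e-03 5.20972068e-02] 12.283960395518253 [-0.29071724 -0.65076602 -0.53287019] 9.9
[492.19359699 233.59084628]
[492.01207444 347.8599994 ]
124 [497.19940922 114.1985918 ]
109 [567.7298664  114.03716406]
83 [689.98209545 113.75735726]
57 [812.23360996 113.4775521 ]
```

View pics/w5c.png

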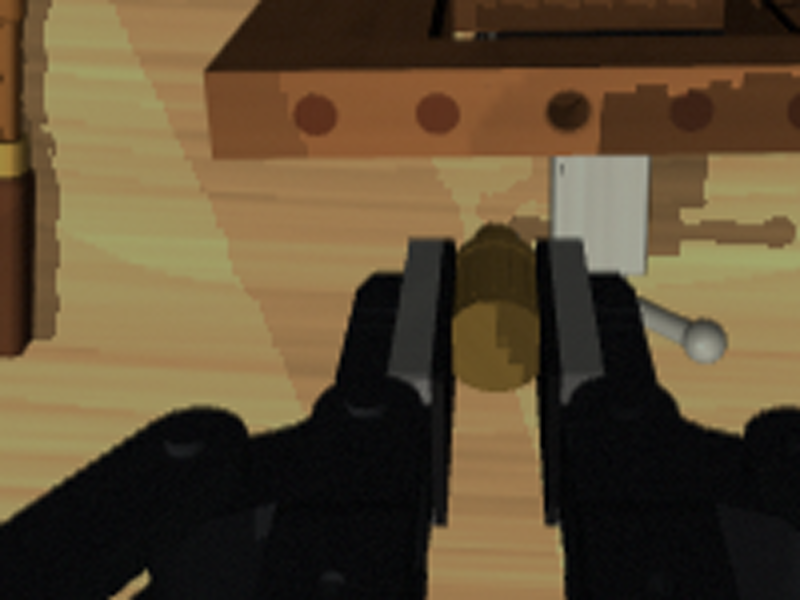

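The one candidate that shows a dark, deep interior is the spot at crop (568,110), y≈109 mm; the others (316,115), (438,113) and (690,110) look like reddish plugs. I'll land next to it and check by feel.

>>> carry_out(
  deltas=[0,0,0,0.0028,0,0.015,1,0,0,0,0,0,0.015,1,0,0,0,0,0,0.008,1,0,0,0,0,0,0.005,1,0,0,0,0,0,0,1,0,0,0,0,0,0,1],
)

```text
clock: 10.7
eef_pos: [559.5, 126.2, 191.7]
tool_rot: [-3.141, -0.001, 0.052]
force: [0.8, 0.2, 0.0]
width: 12.3
gripper_force: 58.6
```

>>> carry_out(
  deltas=[0,0,0,-0.001,0,0.002,1,0,0,0,0,0,0.001,1,0,0,0,0,0,0,1],
)

```text
clock: 11.08
eef_pos: [558.2, 126.0, 188.3]
tool_rot: [3.142, 0.0, 0.052]
force: [-0.4, -0.4, -0.6]
width: 12.3
gripper_force: 58.6
```

Run:
```python
from h import *
for i in range(3):
    s=ctrl.read_state();c=ctrl.calibration("wrist");print(s["eef_pos"],s["tool_rot"],s["force"],s["clock"]);im=ctrl.get_image("wrist")[:,:,::-1]
cv2.imwrite("pics/w6.png",im)
cr=im[160:310,150:350];cv2.imwrite("pics/w6c.png",cv2.resize(cr,(800,600),interpolation=cv2.INTER_CUBIC))
p=s["eef_pos"]
for k in(1.5,35.5):print((proj("wrist",p+[0,0,k],c)-[150,160])*4)
for y in (124,109,83,57):print(y,[(proj("wrist",[565.25-.0539*y+d,y,186],c)-[150,160])*4 for d in(-10,0,10)])
```

```text
[558.15866596 125.98241235 188.31095833] [3.14158471e+00 8.56745482e-06 5.22336572e-02] [-0.42383644 -0.37819035 -0.62668724] 11.075
[558.2120847  126.00052421 188.3730816 ] [-3.14158936e+00 -1.30133843e-04  5.21961714e-02] [-0.14884458  0.5826471   0.40063654] 11.125
[558.25330237 126.03453767 188.37202082] [-3.14157154e+00 -1.71569371e-04  5.23255837e-02] [-0.84775445  0.32404898 -0.83017518] 11.175
[411.94875347 313.52830137]
[411.3398785 427.1720558]
124 [array([420.67976205, 352.8069834 ]), array([423.78081168, 302.03698223]), array([426.99376661, 249.43488142])]
109 [array([505.56596556, 352.6905826 ]), array([510.17199818, 301.9128372 ]), array([514.94426424, 249.30250396])]
83 [array([652.74627793, 352.48876056]), array([659.96252981, 301.69758665]), array([667.43927036, 249.07297824])]
57 [array([799.98270974, 352.28686157]), array([809.81118892, 301.48225256]), array([819.99452173, 248.84336184])]
```

View pics/w6c.png

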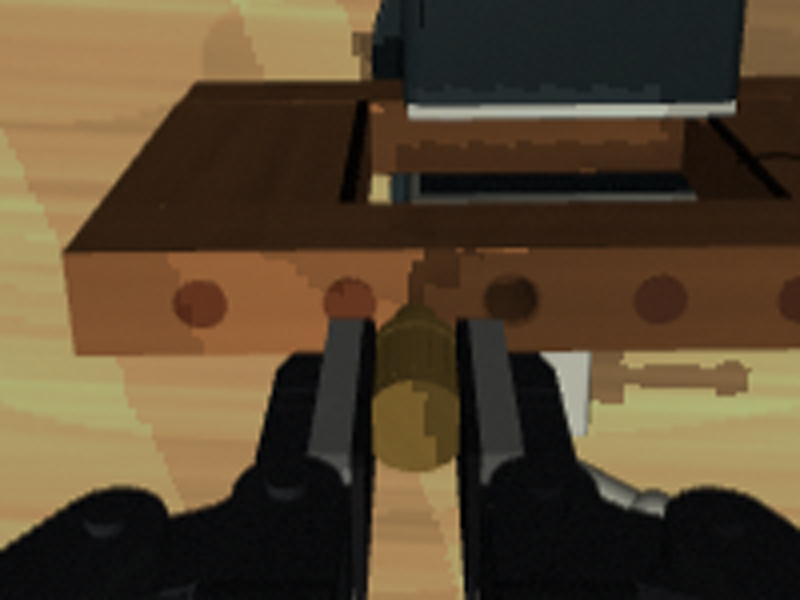

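>>> carry_out(
  deltas=[0,0,0,0.0002,0,0.001,1,0,0,0,0,0,0.001,1,0,0,0,0,0,0.0005,1],
)

```text
clock: 11.6
eef_pos: [558.3, 126.0, 185.7]
tool_rot: [3.142, 0.0, 0.052]
force: [0.0, 0.4, -0.6]
width: 12.1
gripper_force: 58.6
```

>>> carry_out(
  deltas=[0,0,0,0,0,0.0005,1,0,0,0,0,0,0,1],
)

```text
clock: 11.85
eef_pos: [558.4, 126.0, 185.3]
tool_rot: [3.142, 0.0, 0.052]
force: [0.2, 0.4, -0.7]
width: 11.9
gripper_force: 58.6
```

>>> carry_out(
  deltas=[0,0,0,0,0,0.0005,1,0,0,0,0,0,0,1],
)

```text
clock: 12.1
eef_pos: [558.4, 126.0, 184.8]
tool_rot: [3.142, -0.0, 0.052]
force: [0.5, 0.4, 0.2]
width: 12.1
gripper_force: 58.6
```

>>> carry_out(
  deltas=[0,0,0,0,0,0.0004,1,0,0,0,0,0,0,1],
)

```text
clock: 12.35
eef_pos: [558.5, 126.0, 184.6]
tool_rot: [-3.142, -0.0, 0.052]
force: [-0.6, -0.3, 1.8]
width: 12.6
gripper_force: 58.7
```

>>> carry_out(
  deltas=[0,0,0,0,0,0.0004,1,0,0,0,0,0,0,1],
)

```text
clock: 12.6
eef_pos: [558.6, 126.0, 184.5]
tool_rot: [-3.141, -0.001, 0.052]
force: [-1.1, -0.9, 5.7]
width: 12.0
gripper_force: 58.9
```

>>> carry_out(
  deltas=[0,0,0,0,0,0.0003,1,0,0,0,0,0,0,1],
)

```text
clock: 12.85
eef_pos: [558.7, 126.0, 184.3]
tool_rot: [-3.141, -0.001, 0.052]
force: [-0.3, -1.0, 7.4]
width: 11.7
gripper_force: 59.0
```

>>> carry_out(
  deltas=[0,0,0,0,0.001,0,1,0,0,0,0,0.001,0,1,0,0,0,0,0.001,0,1,0,0,0,0,0.001,0,1,0,0,0,0,0.001,0,1,0,0,0,0,0.001,0,1,0,0,0,0,0.001,0,1,0,0,0,0,0.001,0,1,0,0,0,0,0.001,0,1,0,0,0,0,0.001,0,1],
)

```text
clock: 14.1
eef_pos: [559.7, 118.5, 184.4]
tool_rot: [-3.138, -0.002, 0.053]
force: [-0.9, 3.8, 6.2]
width: 12.3
gripper_force: 58.9
```

>>> carry_out(
  deltas=[0,0,0,0,0.001,0,1,0,0,0,0,0.001,0,1,0,0,0,0,0.001,0,1],
)

```text
clock: 14.48
eef_pos: [559.9, 115.4, 184.4]
tool_rot: [-3.139, -0.002, 0.053]
force: [-0.0, 4.2, 4.6]
width: 12.2
gripper_force: 59.0
```

>>> carry_out(
  deltas=[0,0,0,0,0.001,0,1,0,0,0,0,0.001,0,1],
)

```text
clock: 14.72
eef_pos: [559.5, 111.5, 183.9]
tool_rot: [-3.141, -0.001, 0.053]
force: [-0.4, 0.2, -0.5]
width: 12.0
gripper_force: 58.5
```

The force vanished at y≈111: the tip is over the open hole. I'll centre it, then push in gently.

>>> carry_out(
  deltas=[0,0,0,0,0.001,0,1,0,0,0,0,0.0007,0.0005,1,0,0,0,0,0,0.0005,1,0,0,0,0,0,0,1],
)

```text
clock: 15.22
eef_pos: [559.1, 109.1, 182.5]
tool_rot: [3.141, 0.001, 0.052]
force: [-0.0, 0.2, -1.2]
width: 12.2
gripper_force: 58.5
```

>>> carry_out(
  deltas=[0,0,0,0,0,0.0007,1,0,0,0,0,0,0.0007,1,0,0,0,0,0,0,1],
)

```text
clock: 15.6
eef_pos: [559.2, 109.3, 181.3]
tool_rot: [3.142, 0.0, 0.052]
force: [-0.8, -0.3, -0.9]
width: 12.0
gripper_force: 58.5
```

>>> carry_out(
  deltas=[0,0,0,0,0,0.0007,1,0,0,0,0,0,0.0007,1,0,0,0,0,0,0,1],
)

```text
clock: 15.98
eef_pos: [559.3, 109.3, 179.9]
tool_rot: [3.142, 0.0, 0.052]
force: [-0.8, -0.5, 0.1]
width: 12.5
gripper_force: 58.5
```

>>> carry_out(
  deltas=[0,0,0,0,0,0.0007,1,0,0,0,0,0,0.0007,1,0,0,0,0,0,0,1],
)

```text
clock: 16.35
eef_pos: [559.2, 109.3, 178.5]
tool_rot: [3.142, 0.0, 0.052]
force: [0.1, -0.1, -0.8]
width: 12.4
gripper_force: 58.5
```

>>> carry_out(
  deltas=[0,0,0,0,0,0.0007,1,0,0,0,0,0,0.0007,1,0,0,0,0,0,0,1],
)

```text
clock: 16.73
eef_pos: [559.2, 109.3, 177.0]
tool_rot: [3.142, 0.0, 0.052]
force: [0.7, 0.0, -0.6]
width: 12.2
gripper_force: 58.5
```

>>> carry_out(
  deltas=[0,0,0,0,0,0.001,1,0,0,0,0,0,0.001,1,0,0,0,0,0,0.001,1,0,0,0,0,0,0.001,1,0,0,0,0,0,0,1],
)

```text
clock: 17.35
eef_pos: [559.3, 109.3, 173.0]
tool_rot: [3.142, 0.0, 0.052]
force: [-0.4, 1.0, -1.0]
width: 11.8
gripper_force: 58.5
```

>>> carry_out(
  deltas=[0,0,0,0,0,0.0006,1,0,0,0,0,0,0.0006,1,0,0,0,0,0,0,1],
)

```text
clock: 17.73
eef_pos: [559.2, 109.3, 171.9]
tool_rot: [3.142, 0.0, 0.052]
force: [-0.7, -1.1, -1.0]
width: 12.1
gripper_force: 58.5
```

>>> carry_out(
  deltas=[0,0,0,0,0,0.0006,1,0,0,0,0,0,0,1],
)

```text
clock: 17.98
eef_pos: [559.3, 109.3, 171.3]
tool_rot: [3.142, -0.0, 0.052]
force: [0.3, 0.3, 0.1]
width: 12.3
gripper_force: 58.5
```

>>> carry_out(
  deltas=[0,0,0,0,0,0.0005,1,0,0,0,0,0,0,1],
)

```text
clock: 18.23
eef_pos: [559.3, 109.3, 170.8]
tool_rot: [3.142, 0.0, 0.052]
force: [0.9, -0.4, -0.8]
width: 11.9
gripper_force: 58.5
```

>>> carry_out(
  deltas=[0,0,0,0,0,0.0005,1,0,0,0,0,0,0,1],
)

```text
clock: 18.48
eef_pos: [559.3, 109.4, 170.7]
tool_rot: [-3.142, -0.0, 0.052]
force: [-0.8, 0.2, 4.0]
width: 12.2
gripper_force: 58.9
```

>>> carry_out(
  deltas=[0,0,0,0,0,0.0002,1,0,0,0,0,0,0,1],
)

```text
clock: 18.73
eef_pos: [559.4, 109.3, 170.7]
tool_rot: [-3.141, -0.0, 0.052]
force: [-2.4, -0.1, 5.7]
width: 12.1
gripper_force: 59.1
```

Head seated (5.7 N at 14 mm depth). Releasing and withdrawing straight up.

>>> carry_out(
  deltas=[0,0,0,0,0,-0.0005,1,0,0,0,0,0,0,-0.2,0,0,0,0,0,0,-1,0,0,0,0,0,0,-1,0,0,0,0,0,0,-1,0,0,0,0,0,0,-1,0,0,0,0,0,-0.01,-1,0,0,0,0,0,-0.03,-1,0,0,0,0,0,-0.03,-1,0,0,0,0,0,0,-1,0,0,0,0,0,0,-1],
)

```text
clock: 20.1
eef_pos: [558.9, 109.3, 240.6]
tool_rot: [-3.142, 0.0, 0.052]
force: [0.4, -0.0, -0.5]
width: 85.8
gripper_force: 0.0
```

Run:
```python
from h import *
s=ctrl.read_state();c=ctrl.calibration("wrist");print(s["eef_pos"],s["force"],s["width"],s["clock"])
im=ctrl.get_image("wrist")[:,:,::-1]
u,v=proj("wrist",[559.5,109,200],c).astype(int)
cr=im[v-60:v+60,u-80:u+80];cv2.imwrite("pics/w7.png",cv2.resize(cr,(800,600),interpolation=cv2.INTER_CUBIC))
for z in(186,206):print((proj("wrist",[559.6,108.8,z],c)-[u-80,v-60])*5)
```

```text
[558.94148417 109.27557022 240.59839611] [ 0.41760503 -0.02570128 -0.54337652] 85.7751452181348 20.1
[403.75988658 269.63180006]
[403.79174767 314.04304756]
```

View pics/w7.png

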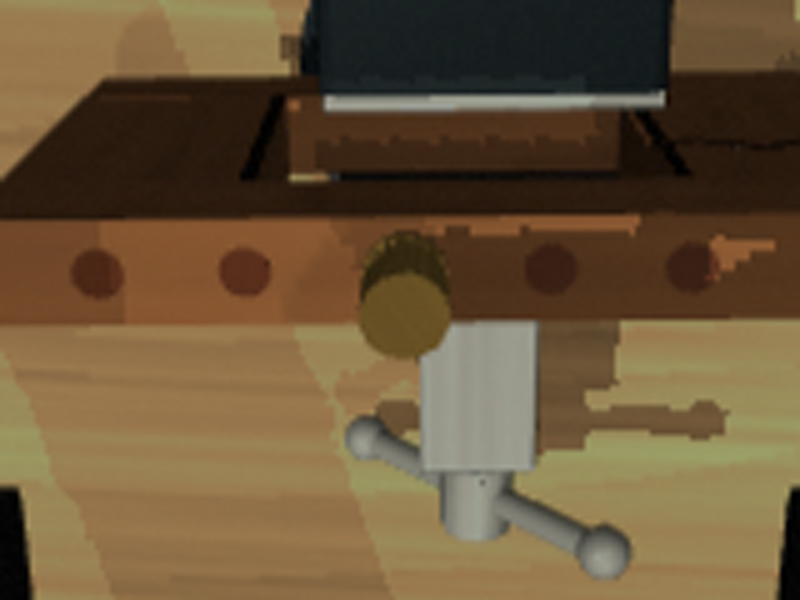

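The head top is at crop (404,314), exactly where a flush, upright pin should show, and the robot is clear of it. Handing in.

```bash
python3 -c "
from cell import ctrl
print(ctrl.finish_job())"
```

```text
the job is handed in; nothing more can be done
None
```

The brass pin is flush and upright in the frame's open hole, found by feel, and released; the most force I read at the frame was about 7 N. I handed the job in at about 20 s, and no verdict came back.

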